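Park the long-handled pan on the glass studio's warming plate

ROBOT

A 6-joint arm with a two-finger parallel gripper is mounted at the origin on the work surface. World frame = base frame: x ahead of the robot, y to its left, z up, the work surface at z = 0. Lengths are in mm, angles in rad, forces in N, time in s.
With the tool pointing down it reaches from about 350 to 800 mm from the base axis. Payload 7.3 kg.
Tool frame: the origin (TCP) lies at the very end of the fingers, on their centre line; the grasp point (between the pads) lies 19 mm behind it; z points along the fingers, y is the direction in which the jaws open and shut (so a half turn about z gives the same grasp; the last joint's range is limited). The gripper opens to 85 mm and grips with 20 to 120 N. Pads are 22 mm wide; open, the fingers measure 114 mm over their backs; the gripper's body (76 mm by 85 mm) begins 54 mm behind the grasp point. The pads swing forward as they close: fully open they stand 13 mm farther back than shut.
Start: joints at [-1.308, 0.342, 1.524, -0, 1.275, -0.146], TCP at [208.715, -481.749, 231.322] pointing down, gripper open.
Joint ranges: [-2.53, 2.53], [-0.77, 2.02], [0.04, 2.7], [-1, 4.14], [0.28, 2.66], [-3.11, 3.11]. Speed limits (rad/s): [2.57, 2.57, 3.14, 3.14, 3.14, 3.14].

INTERFACE

Orientations are given as a unit quaternion [w, x, y, z].
In Python, from rig import sense, viewer, job gives the robot as it stands.
- The arm moves only by the shell command python3 -m jog 'ROWS' [OPENING] [FORCE]. ROWS is JSON, a list of rows, each an object of numbers: "x", "y", "z": the shift along the world's x, y, z normalised to -1 to 1, where 1 is 80 mm; "ax", "ay", "az": the turn, a rotation vector about the world's x, y, z normalised to -1 to 1, where 1 is 45 degrees. A call has 1 to 20 rows; each row is the pose to reach, as a shift and turn from the pose commanded when the call began; what a row does not reach only later rows make up. A row lasts 1/12 s, in which the tool goes at most 41.7 mm and 7.16 degrees, less where a joint would pass 70% of its speed; a pose out of reach is approached as far as the arm can. A call with a number of a shift or a turn outside -1 to 1 is refused whole. A call with a gripper value outside its range is refused whole. OPENING is the opening, from 0 (shut) to 1 (fully open), set as the call begins (- or left out, the last holds). The fingers move at their own pace and stop on an object; FORCE is the grip in N (left out, the last holds). Time passes only in rows, so rows that repeat a pose let the fingers close. It gives the time, the measured TCP pose, the force and the opening at its end, in the units of the state.
- sense(): the state, without advancing time (a new reading comes with each control period).
- viewer.snapshot(name): name is "side" or "top"; returns the picture (400x640x3 uint8, red, green, blue); there is no depth.
- viewer.camera_params(name): a dict with "mtx" (3x3 intrinsics, pixels), "distortion" ([k1, k2, p1, p2, k3] as OpenCV has them; the pictures are not rectified), "R" (3x3) and "t" (3): a world point X has camera coordinates R X + t. Camera axes: x right, y down, z forward; pixel columns grow to the right and rows downward; lengths in mm; the calibration is good to about 2 mm. A picture is of the moment at which its call begins. camera_params takes no time and is no camera call.
- job.job_done(): hands the job in, once; it reports no verdict.
The state is a dict: "clock": time; "joint_positions": joint angles; "qvel": joint speeds; "tau": joint torques, N m; "tcp_pos": TCP position; "eef_rot": TCP orientation; "force": force on the tool from outside, world axes, zero at the start; "torque": the same for the moment, N m; "opening": opening from 0.0 (shut) to 1.0 (fully open).
Only numpy, scipy, OpenCV 4.12 (cv2) and the standard library are available. Lean on these libraries where they do the work, as an engineer would, in place of code of your own. Each camera call takes 0.05 s, during which the arm holds its last target. There are 200 camera calls.

TASK

On the steel warming plate, slide the long-handled pan off the round heating mark and across to the square parking mark, flat on the plate all the way: do not lift or tip it. Leave it centred in the square with its handle pointing straight out towards the plate's front edge (the robot's side), square to the mark, and do not disturb the lidded pot or the two-eared pan behind.

Things in the scene. Friction and masses are not known exactly. Their poses are not given: they have to be found in the camera images.
- pan: Open metal pan, rim 124 mm, base 104 mm, 45 mm high, 0.5 kg; the only one with a long handle: a level dark wooden bar 16 mm wide, 12 high, along the pan's -x, its centreline 40 mm above the underside, free to grip 75 to 170 mm from the pan's centre. Origin: centre of underside, z up. Starts on the round mark (two circles, 160 mm), handle towards the robot, up to 17 degrees askew.
- park_mark: Goal place: thin dark square outline, 156 mm, drawn flat on the fixed steel plate (420 x 560 x 24 mm, lying on the work surface). Origin: its centre, on the plate's top face, 24 mm above the work surface; z up; its -x points to the plate's front edge, where the pan's handle must point. The round mark is 280 mm off along its y axis, either side; the way between is clear.
- pot: Bystander: closed metal pot with a lid and a small wooden knob, 98 mm across, 84 mm high over the knob, about 0.8 kg, standing in the back row of the plate (the side away from the robot). Origin: centre of the underside. Leave alone.
- eared_pan: Bystander: open metal pan, 116 mm across and 40 mm high, with two small wire ears (159 mm over the ears) and no long handle, about 0.6 kg, standing in the back row of the plate. Origin: centre of the underside. Leave alone.

How it is judged:
By the outcome, as a careful person would: the job done as asked, in the order asked, and still so for the second after the job is handed in, with the robot touching nothing.
It also fails if it takes over 37 s, if anything falls off the work surface, if the arm or the gripper's body presses on something with over 40 N, if the wrist force passes 120 N, or if a joint passes its speed limit or range.

## Working session

There is one attempt and no reset: what is moved stays moved. The work goes in short steps, Python scripts to look and compute and a shell command to move; the robot and the scene stay as the last step left them, time stands still between calls to the robot, and variables do not carry over. Pictures are saved under pics/ and viewed, about 8 in all and at most 12, crops included, and the job is handed in when it is done.

```bash
mkdir -p pics; python3 - <<'E'
from rig import sense, viewer
import cv2,numpy as np
print(sense())
for n in("top","side"):
    cv2.imwrite(f"pics/{n}0.png",viewer.snapshot(n)[:,:,::-1]); print(n,viewer.camera_params(n))
E
```

```text
{'clock': 0.0, 'joint_positions': array([-1.30801748e+00,  3.42714950e-01,  1.52504831e+00,  2.19797783e-05,
        1.27539997e+00, -1.45999297e-01]), 'qvel': array([-6.86304424e-04,  1.04069504e-03,  1.33381862e-03,  2.96295992e-03,
        3.72685890e-04, -2.94138653e-05]), 'tau': array([-1.72508517e-03, -4.33685446e+01, -2.46011782e+01, -2.75949715e-04,
        7.50347273e-03,  8.90230524e-06]), 'tcp_pos': array([ 208.59945164, -481.32746157,  230.61907667]), 'eef_rot': array([-7.84565602e-04,  9.79185516e-01,  2.02965781e-01, -3.53334291e-05]), 'force': array([ 0.26320131,  1.27788952, -0.22277119]), 'torque': array([-0.01509107,  0.02731565,  0.04816017]), 'opening': 0.9950756554872525}
top {'mtx': array([[421.8989849 ,   0.        , 317.87496493],
       [  0.        , 421.8989849 , 200.20184795],
       [  0.        ,   0.        ,   1.        ]]), 'distortion': array([-0.05324941,  0.        ,  0.        ,  0.        ,  0.        ]), 'R': array([[ 0.02331811, -0.99972757,  0.00103004],
       [-0.98768407, -0.02319663, -0.15473232],
       [ 0.15471406,  0.00259071, -0.98795589]]), 't': array([ 12.81020086, 663.58267147, 763.63611091])}
side {'mtx': array([[364.4237684 ,   0.        , 319.94372511],
       [  0.        , 364.4237684 , 195.96845195],
       [  0.        ,   0.        ,   1.        ]]), 'distortion': array([-0.03832466,  0.        ,  0.        ,  0.        ,  0.        ]), 'R': array([[-0.99724938, -0.07410492, -0.00146034],
       [-0.04852354,  0.66763407, -0.7429066 ],
       [ 0.056028  , -0.74079228, -0.6693935 ]]), 't': array([661.58176927,  67.12127334, 676.03486428])}
```

View pics/top0.png

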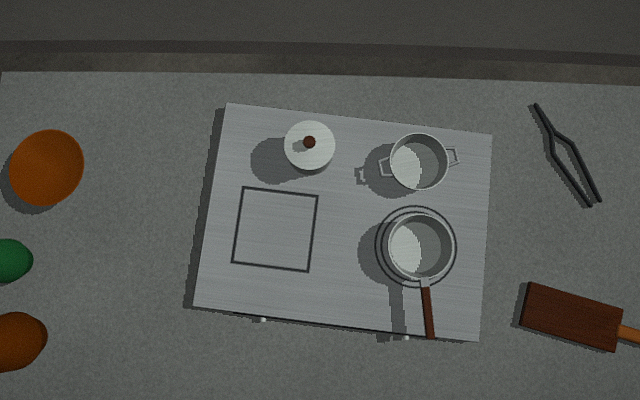

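View pics/side0.png

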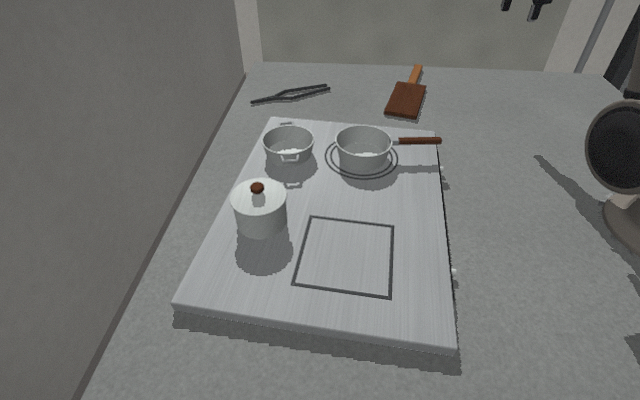

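Top view: the square's corners are near (243,187), (318,195), (309,271) and (232,263). The pan rim is centred near (421,245), with the handle running from (425,282) to (430,338). The side view agrees, and the way between is clear.

```bash
cat > h.py <<'E'
import cv2,numpy as np
from rig import viewer,sense
def w(n,px,z):
    c=viewer.camera_params(n); px=np.array(px,float).reshape(-1,1,2)
    d=np.c_[cv2.undistortPoints(px,c["mtx"],c["distortion"]).reshape(-1,2),np.ones(len(px))]@c["R"]
    o=-c["R"].T@c["t"]; return (o+d*((z-o[2])/d[:,2])[:,None])[:,:2]
def proj(n,X):
    c=viewer.camera_params(n); return cv2.projectPoints(np.array(X,float),cv2.Rodrigues(c["R"])[0],c["t"],c["mtx"],c["distortion"])[0].reshape(-1,2)
def handle(n,im,box):
    x0,y0,x1,y1=box; s=im[y0:y1,x0:x1].astype(int); m=(s[...,2]-s[...,0]>25)
    k,l,st,_=cv2.connectedComponentsWithStats(m.astype(np.uint8)); i=1+st[1:,4].argmax(); ys,xs=np.nonzero(l==i)
    p=w(n,np.c_[xs+x0,ys+y0],70); c=p.mean(0); v=np.linalg.svd(p-c)[2][0]; v*=np.sign(v[0]); t=(p-c)@v
    return c,v,np.degrees(np.arctan2(v[1],v[0])),t.min(),t.max()
def square(n,im,q):
    g=im.min(2).astype(float) ; P=[]
    q=np.array(q,float); c=q.mean(0); L=[]
    for i in range(4):
        a,b=q[i],q[(i+1)%4]; nrm=(a+b)/2-c; nrm/=np.linalg.norm(nrm); pts=[]
        for s in np.linspace(.12,.88,30):
            r=np.arange(-5,5.01,.25); xy=(a+(b-a)*s)+r[:,None]*nrm
            v=cv2.remap(g.astype(np.float32),xy[:,0].astype(np.float32),xy[:,1].astype(np.float32),1).ravel()
            wt=np.clip(np.median(v)-15-v,0,None)
            if wt.sum()>20: pts.append((wt[:,None]*xy).sum(0)/wt.sum())
        p=w(n,pts,24); vx,vy,x,y=cv2.fitLine(p.astype(np.float32),cv2.DIST_HUBER,0,.01,.01).ravel(); L.append(np.cross([x,y,1],[x+vx,y+vy,1]))
    C=[np.cross(L[i],L[(i+1)%4]) for i in range(4)]; C=np.array([k[:2]/k[2] for k in C]); return C
E
python3 - <<'E'
from h import *
t=cv2.imread("pics/top0.png");s=cv2.imread("pics/side0.png")
for n,im,q in(("top",t,[(243,187),(318,195),(309,271),(232,263)]),("side",s,[(311,217),(393,226),(390,297),(293,284)])):
    C=square(n,im,q);print(n,C.round(1).tolist(),C.mean(0)); e=np.roll(C,-1,0)-C; print(np.linalg.norm(e,axis=1),np.degrees(np.arctan2(e[:,1],e[:,0])))
print(handle("top",t,(410,270,445,345)));print(handle("side",s,(385,130,450,150)))
cv2.imwrite("pics/crop.png",cv2.resize(t[195:345,365:465],None,fx=4,fy=4,interpolation=2))
E
```

```text
top [[676.2, 30.6], [527.0, 45.8], [542.0, 195.0], [691.3, 179.8]] [609.10098663 112.81259332]
[149.96100459 150.03244701 150.07141695 149.93542316] [174.2147258   84.26574487  -5.82229492 -95.77640273]
side [[529.3, 45.8], [544.0, 195.3], [693.2, 180.6], [678.6, 31.2]] [611.27281603 113.22031053]
[150.14762193 149.93959467 150.15387378 150.08697916] [ 84.3676568   -5.59802568 -95.57610278 174.39958159]
(array([ 457.01391667, -177.86172403]), array([0.99456031, 0.10416234]), np.float64(5.978907400173977), np.float64(-45.463543438593966), np.float64(46.51803994982251))
(array([ 460.79174168, -170.18718943]), array([0.98989974, 0.14176923]), np.float64(8.150236741135389), np.float64(-46.23284770188314), np.float64(45.290967124186956))
```

View pics/crop.png

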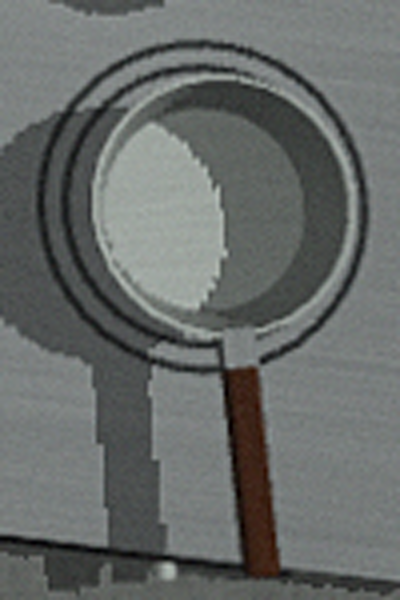

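```bash
cat >> h.py <<'E'
from scipy.optimize import minimize
def hmask(im,box):
    x0,y0,x1,y1=box; s=im.astype(int); m=np.zeros(im.shape[:2],np.uint8); m[y0:y1,x0:x1]=(s[...,2]-s[...,0]>18)[y0:y1,x0:x1]; return m
def fit(views,p0):
    # views: (name,mask); p=(cx,cy,yaw deg) of pan; bar 75..170 along -x
    def ren(n,p):
        a=np.radians(p[2]); u=np.array([np.cos(a),np.sin(a)]); v=np.array([-u[1],u[0]])
        X=[np.r_[np.array(p[:2])-d*u+e*v,z] for d in(75,170) for e in(-8,8) for z in(58,70)]
        h=cv2.convexHull(proj(n,X).astype(np.float32)).reshape(-1,2)
        m=np.zeros((400*4,640*4),np.uint8); cv2.fillConvexPoly(m,np.round(((h+.5)*4-.5)*16).astype(int),255,shift=4); return cv2.resize(m,(640,400),interpolation=cv2.INTER_AREA)/255.
    f=lambda p:sum(np.abs(ren(n,p)-m).sum() for n,m in views)
    r=minimize(f,p0,method="Nelder-Mead",options=dict(initial_simplex=np.array(p0)+np.array([[0,0,0],[6,0,0],[0,6,0],[0,0,4]]),xatol=.02,fatol=.02)); return r.x,r.fun,sum(m.sum() for _,m in views)
E
python3 - <<'E'
from h import *
t=cv2.imread("pics/top0.png");s=cv2.imread("pics/side0.png")
a=("top",hmask(t,(410,270,445,345)));b=("side",hmask(s,(385,130,450,150)))
for v in([a],[b],[a,b]): print(fit(v,[579,-165,6.5]))
print("rim",w("top",[420.5,246.1],69))
E
```

```text
(array([ 578.91423761, -162.8564412 ,    7.6102933 ]), np.float64(170.60392156862744), np.uint64(390))
(array([ 578.77798794, -164.63009104,    7.58924778]), np.float64(112.27843137254902), np.uint64(285))
(array([ 579.02004726, -163.72794948,    7.20764197]), np.float64(283.7764705882353), np.uint64(675))
rim [[ 578.18903579 -165.2356775 ]]
```

```bash
python3 -m jog '[{"x":0.39,"y":0.47,"az":-0.18},{"x":0.78,"y":0.945,"az":-0.36},{"x":0.78,"y":0.945,"az":-0.36},{"x":0.78,"y":0.945,"az":-0.36}]' 0.5
for i in 1 2; do :; done
python3 -m jog '[{"x":0.39,"y":0.47},{"x":0.78,"y":0.945},{"x":0.78,"y":0.945}]'
python3 -m jog '[{"x":0.39,"y":0.47},{"x":0.78,"y":0.945},{"x":0.78,"y":0.945}]'
python3 -m jog '[{"x":0.39,"y":0.47,"z":-0.5},{"x":0.78,"y":0.945,"z":-1},{"x":0.78,"y":0.945,"z":-1},{"x":0.78,"y":0.945,"z":-1},{"x":0.78,"y":0.945,"z":-1},{"x":0.78,"y":0.945,"z":-1},{"x":0.78,"y":0.945,"z":-1},{"x":0.78,"y":0.945,"z":-1}]'
python3 - <<'E'
from h import *
from scipy.spatial.transform import Rotation as R
s=sense();q=s["eef_rot"];M=R.from_quat(q[[1,2,3,0]]).as_matrix()
print(s["clock"],s["tcp_pos"],np.degrees(np.arctan2(M[1,1],M[0,1])),M[:,2],s["joint_positions"],s["force"])
E
```

```text
0.1 [ 208.63192005 -481.39257205  230.68692251] -66.57524624257584 [-3.71375006e-04  1.33454721e-03 -9.99999041e-01] [-1.30796978e+00  3.42690702e-01  1.52488994e+00 -1.24300535e-05
  1.27539722e+00 -1.46008778e-01] [-0.27411485  0.7576676   0.97772826]$[0]: bad value
$[0]: bad value
$[0]: bad value
$[0]: bad value
```

```bash
python3 -m jog '[{"x":0.39,"y":0.47,"z":0,"ax":0,"ay":0,"az":-0.18},{"x":0.78,"y":0.945,"z":0,"ax":0,"ay":0,"az":-0.36},{"x":0.78,"y":0.945,"z":0,"ax":0,"ay":0,"az":-0.36},{"x":0.78,"y":0.945,"z":0,"ax":0,"ay":0,"az":-0.36}]' 0.5
```

```text
clock: 0.43
tcp_pos: [273.0, -403.0, 231.1]
eef_rot: [-0.001, 0.998, 0.063, 0.0]
force: [-0.6, -0.3, 0.0]
opening: 0.504
```

```bash
python3 -m jog '[{"x":0.39,"y":0.47,"z":0,"ax":0,"ay":0,"az":0},{"x":0.78,"y":0.945,"z":0,"ax":0,"ay":0,"az":0},{"x":0.78,"y":0.945,"z":0,"ax":0,"ay":0,"az":0}]'
python3 -m jog '[{"x":0.39,"y":0.47,"z":0,"ax":0,"ay":0,"az":0},{"x":0.78,"y":0.945,"z":0,"ax":0,"ay":0,"az":0},{"x":0.78,"y":0.945,"z":0,"ax":0,"ay":0,"az":0}]'
python3 -m jog '[{"x":0.39,"y":0.47,"z":-0.5,"ax":0,"ay":0,"az":0},{"x":0.78,"y":0.945,"z":-1,"ax":0,"ay":0,"az":0},{"x":0.78,"y":0.945,"z":-1,"ax":0,"ay":0,"az":0},{"x":0.78,"y":0.945,"z":-1,"ax":0,"ay":0,"az":0},{"x":0.78,"y":0.945,"z":-1,"ax":0,"ay":0,"az":0},{"x":0.78,"y":0.945,"z":-1,"ax":0,"ay":0,"az":0},{"x":0.78,"y":0.945,"z":-1,"ax":0,"ay":0,"az":0}]'
cat > st.py <<'E'
from h import *
from scipy.spatial.transform import Rotation as R
def st():
    s=sense();q=s["eef_rot"];M=R.from_quat(q[[1,2,3,0]]).as_matrix()
    print(s["clock"],s["tcp_pos"].round(2),"handle-axis yaw",(np.degrees(np.arctan2(M[1,1],M[0,1]))%180-90).round(2),M[:,2].round(4),s["joint_positions"].round(2),s["force"].round(2),s["torque"].round(2),s["opening"])
E
python3 -c "from st import *; st()"
```

```text
clock: 0.68
tcp_pos: [335.0, -327.8, 231.1]
eef_rot: [-0.001, 0.998, 0.064, 0.0]
force: [1.0, 0.9, 0.1]
opening: 0.498
clock: 0.93
tcp_pos: [397.8, -252.2, 231.2]
eef_rot: [-0.001, 0.998, 0.064, 0.0]
force: [-0.1, -0.1, 0.3]
opening: 0.499
clock: 1.52
tcp_pos: [458.4, -180.8, 152.2]
eef_rot: [0.001, 0.998, 0.063, 0.001]
force: [0.5, -0.6, 0.5]
opening: 0.501
1.5167 [ 458.41 -180.77  152.18] handle-axis yaw 7.18 [ 0.0013 -0.0013 -1.    ] [-0.53  0.37  1.73 -0.    1.05  0.91] [ 0.47 -0.59  0.51] [-0.04  0.01  0.04] 0.5008159314008593
```

```bash
python3 -m jog '[{"x":0,"y":0,"z":-0.4,"ax":0,"ay":0,"az":0},{"x":0,"y":0,"z":-0.8,"ax":0,"ay":0,"az":0},{"x":0,"y":0,"z":-1,"ax":0,"ay":0,"az":0},{"x":0,"y":0,"z":-1,"ax":0,"ay":0,"az":0}]'
python3 -m jog '[{"x":0,"y":0,"z":-0.17,"ax":0,"ay":0,"az":0},{"x":0,"y":0,"z":-0.33,"ax":0,"ay":0,"az":0},{"x":0,"y":0,"z":-0.33,"ax":0,"ay":0,"az":0},{"x":0,"y":0,"z":-0.33,"ax":0,"ay":0,"az":0},{"x":0,"y":0,"z":-0.33,"ax":0,"ay":0,"az":0}]'
python3 - <<'E'
from st import *
st(); a=viewer.snapshot("top")[:,:,::-1];b=viewer.snapshot("side")[:,:,::-1]
cv2.imwrite("pics/g.png",np.hstack([cv2.resize(a[190:390,330:510],(540,600)),cv2.resize(b[80:250,320:396+0],(260,600))]))
cv2.imwrite("pics/top1.png",a);cv2.imwrite("pics/side1.png",b)
E
```

```text
clock: 1.85
tcp_pos: [456.3, -179.8, 69.3]
eef_rot: [-0.001, 0.998, 0.062, -0.002]
force: [-0.6, -0.2, -0.1]
opening: 0.494
clock: 2.27
tcp_pos: [459.1, -180.3, 46.5]
eef_rot: [0.001, 0.998, 0.063, 0.001]
force: [-0.3, -0.8, 0.1]
opening: 0.501
2.2667 [ 459.06 -180.35   46.5 ] handle-axis yaw 7.18 [ 0.0022 -0.0015 -1.    ] [-0.53  0.52  1.84 -0.    0.78  0.92] [-0.25 -0.84  0.06] [-0.01  0.02  0.02] 0.5012935699845568
```

View pics/side1.png

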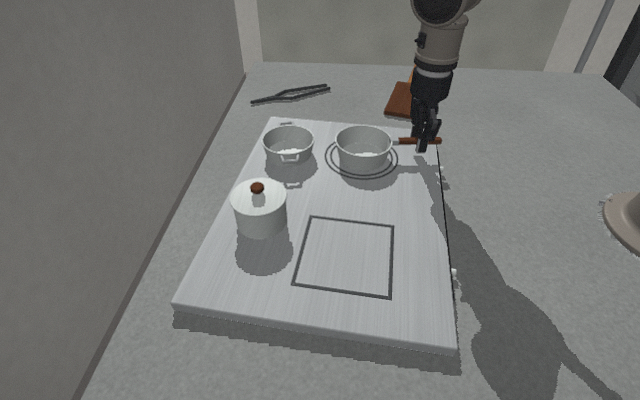

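The fingers straddle the handle's middle at about (425,140), and the pan hasn't moved. Closing now.

```bash
python3 -m jog '[{"x":0,"y":0,"z":0,"ax":0,"ay":0,"az":0},{"x":0,"y":0,"z":0,"ax":0,"ay":0,"az":0},{"x":0,"y":0,"z":0,"ax":0,"ay":0,"az":0},{"x":0,"y":0,"z":0,"ax":0,"ay":0,"az":0},{"x":0,"y":0,"z":0,"ax":0,"ay":0,"az":0},{"x":0,"y":0,"z":0,"ax":0,"ay":0,"az":0},{"x":0,"y":0,"z":0,"ax":0,"ay":0,"az":0},{"x":0,"y":0,"z":0,"ax":0,"ay":0,"az":0}]' 0 40
python3 - <<'E'
from st import *
st(); a=viewer.snapshot("top")[:,:,::-1]
cv2.imwrite("pics/top2.png",a); cv2.imwrite("pics/top2c.png",cv2.resize(a[190:350,340:500],None,fx=3.75,fy=3.75,interpolation=2))
E
```

```text
clock: 3.03
tcp_pos: [458.4, -179.5, 45.1]
eef_rot: [0.0, 0.998, 0.063, 0.0]
force: [-1.4, -1.9, 6.0]
opening: 0.175
3.0333 [ 458.35 -179.52   45.13] handle-axis yaw 7.22 [ 2.e-04 -4.e-04 -1.e+00] [-0.53  0.52  1.84 -0.    0.78  0.92] [-1.37 -1.92  5.99] [-0.21  0.17 -0.06] 0.1754783475803278
```

View pics/top2c.png

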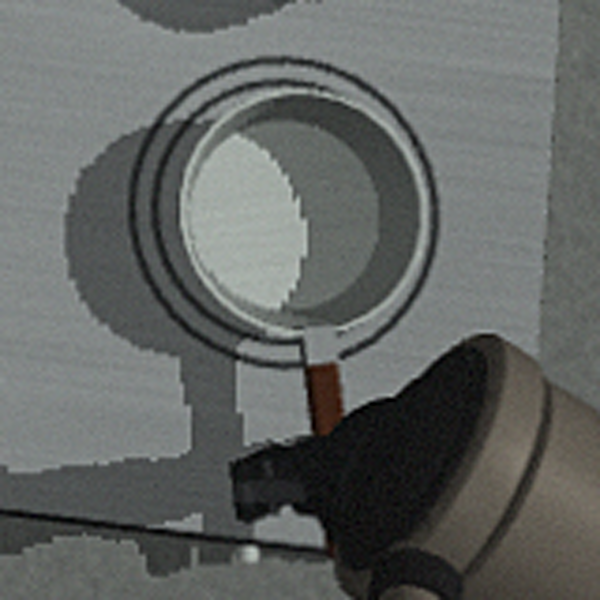

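The handle is gripped (opening 0.175, about 15 mm). Fz of +6 N means the closing pads push the handle down, so I'll ease the tool up a fraction of a millimetre before sliding.

```bash
python3 -m jog '[{"x":0,"y":0,"z":0.006,"ax":0,"ay":0,"az":0},{"x":0,"y":0,"z":0.006,"ax":0,"ay":0,"az":0},{"x":0,"y":0,"z":0.006,"ax":0,"ay":0,"az":0}]'
python3 -c "from st import *; st()"
python3 -m jog '[{"x":0,"y":0,"z":0.006,"ax":0,"ay":0,"az":0},{"x":0,"y":0,"z":0.006,"ax":0,"ay":0,"az":0},{"x":0,"y":0,"z":0.006,"ax":0,"ay":0,"az":0}]'
python3 -c "from st import *; st()"
```

```text
clock: 3.33
tcp_pos: [458.5, -179.5, 45.4]
eef_rot: [0.0, 0.998, 0.063, 0.0]
force: [-0.9, -1.0, 3.4]
opening: 0.178
3.3333 [ 458.5  -179.49   45.44] handle-axis yaw 7.22 [ 4.e-04 -4.e-04 -1.e+00] [-0.53  0.52  1.84 -0.    0.78  0.92] [-0.87 -1.01  3.42] [-0.21  0.04 -0.08] 0.1784532231147656
clock: 3.58
tcp_pos: [458.4, -179.2, 45.6]
eef_rot: [-0.0, 0.998, 0.063, 0.0]
force: [1.7, -0.9, -1.5]
opening: 0.176
3.5833 [ 458.4  -179.21   45.62] handle-axis yaw 7.21 [ 0.e+00  2.e-04 -1.e+00] [-0.53  0.52  1.84  0.    0.78  0.92] [ 1.68 -0.91 -1.49] [-0.18 -0.24 -0.17] 0.17610827957098207
```

```bash
python3 -m jog '[{"x":0.01,"y":0.08,"z":-0.0025,"ax":0,"ay":0,"az":-0.006},{"x":0.02,"y":0.2,"z":-0.0025,"ax":0,"ay":0,"az":-0.015},{"x":0.035,"y":0.35,"z":-0.0025,"ax":0,"ay":0,"az":-0.027},{"x":0.05,"y":0.5,"z":-0.0025,"ax":0,"ay":0,"az":-0.038},{"x":0.065,"y":0.65,"z":-0.0025,"ax":0,"ay":0,"az":-0.05},{"x":0.08,"y":0.8,"z":-0.0025,"ax":0,"ay":0,"az":-0.061},{"x":0.09,"y":0.9,"z":-0.0025,"ax":0,"ay":0,"az":-0.068},{"x":0.095,"y":0.95,"z":-0.0025,"ax":0,"ay":0,"az":-0.072},{"x":0.095,"y":0.95,"z":-0.0025,"ax":0,"ay":0,"az":-0.072},{"x":0.095,"y":0.95,"z":-0.0025,"ax":0,"ay":0,"az":-0.072}]'
python3 -c "
from st import *
st(); cv2.imwrite('pics/top3.png',viewer.snapshot('top')[:,:,::-1])"
```

```text
clock: 4.42
tcp_pos: [465.8, -102.9, 45.6]
eef_rot: [-0.0, 0.999, 0.035, -0.0]
force: [-0.1, 2.8, 1.3]
opening: 0.178
4.4167 [ 465.76 -102.91   45.61] handle-axis yaw 4.04 [-5.e-04  4.e-04 -1.e+00] [-0.38  0.5   1.88  0.    0.76  1.12] [-0.06  2.78  1.28] [ 0.37 -0.02  0.11] 0.17783975519080805
```

View pics/top3.png

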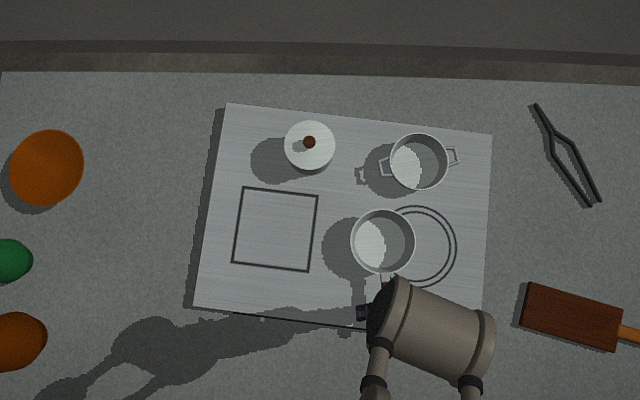

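The pan slides with the tool, rim now near (383,241), with the bystanders unmoved. I'll continue with the same stroke and watch Fz.

```bash
python3 -m jog '[{"x":0.01,"y":0.08,"z":0,"ax":0,"ay":0,"az":-0.006},{"x":0.02,"y":0.2,"z":0,"ax":0,"ay":0,"az":-0.015},{"x":0.035,"y":0.35,"z":0,"ax":0,"ay":0,"az":-0.027},{"x":0.05,"y":0.5,"z":0,"ax":0,"ay":0,"az":-0.038},{"x":0.065,"y":0.65,"z":0,"ax":0,"ay":0,"az":-0.05},{"x":0.08,"y":0.8,"z":0,"ax":0,"ay":0,"az":-0.061},{"x":0.09,"y":0.9,"z":0,"ax":0,"ay":0,"az":-0.068},{"x":0.095,"y":0.95,"z":0,"ax":0,"ay":0,"az":-0.072},{"x":0.095,"y":0.95,"z":0,"ax":0,"ay":0,"az":-0.072},{"x":0.095,"y":0.95,"z":0,"ax":0,"ay":0,"az":-0.072}]'
python3 -c "from st import *; st()"
```

```text
clock: 5.3
tcp_pos: [473.5, -27.2, 45.6]
eef_rot: [-0.0, 1.0, 0.007, -0.0]
force: [0.9, 1.1, -0.7]
opening: 0.18
5.3 [473.47 -27.25  45.6 ] handle-axis yaw 0.79 [-2.e-04  1.e-04 -1.e+00] [-0.22  0.5   1.89  0.    0.75  1.34] [ 0.9   1.11 -0.71] [ 0.19 -0.05  0.13] 0.17990734353600737
```

```bash
python3 -m jog '[{"x":0.01,"y":0.08,"z":-0.0015,"ax":0,"ay":0,"az":-0.006},{"x":0.02,"y":0.2,"z":-0.0015,"ax":0,"ay":0,"az":-0.015},{"x":0.035,"y":0.35,"z":-0.0015,"ax":0,"ay":0,"az":-0.027},{"x":0.05,"y":0.5,"z":-0.0015,"ax":0,"ay":0,"az":-0.038},{"x":0.065,"y":0.65,"z":-0.0015,"ax":0,"ay":0,"az":-0.05},{"x":0.08,"y":0.8,"z":-0.0015,"ax":0,"ay":0,"az":-0.061},{"x":0.09,"y":0.9,"z":-0.0015,"ax":0,"ay":0,"az":-0.068},{"x":0.095,"y":0.95,"z":-0.0015,"ax":0,"ay":0,"az":-0.072},{"x":0.095,"y":0.95,"z":-0.0015,"ax":0,"ay":0,"az":-0.072},{"x":0.095,"y":0.95,"z":-0.0015,"ax":0,"ay":0,"az":-0.072}]'
python3 -m jog '[{"x":0.01,"y":0.08,"z":0,"ax":0,"ay":0,"az":-0.006},{"x":0.02,"y":0.2,"z":0,"ax":0,"ay":0,"az":-0.015},{"x":0.035,"y":0.35,"z":0,"ax":0,"ay":0,"az":-0.027},{"x":0.05,"y":0.5,"z":0,"ax":0,"ay":0,"az":-0.038},{"x":0.07,"y":0.65,"z":0,"ax":0,"ay":0,"az":-0.05},{"x":0.085,"y":0.8,"z":0,"ax":0,"ay":0,"az":-0.061},{"x":0.1,"y":0.9,"z":0,"ax":0,"ay":0,"az":-0.068},{"x":0.105,"y":0.95,"z":0,"ax":0,"ay":0,"az":-0.072},{"x":0.105,"y":0.95,"z":0,"ax":0,"ay":0,"az":-0.072},{"x":0.105,"y":0.95,"z":0,"ax":0,"ay":0,"az":-0.072}]'
python3 -c "
from st import *
st(); a=viewer.snapshot('top')[:,:,::-1]; b=viewer.snapshot('side')[:,:,::-1]
cv2.imwrite('pics/top4.png',a);cv2.imwrite('pics/side4.png',b)
cv2.imwrite('pics/c4.png',np.hstack([cv2.resize(a[175:295,210:340],(520,480),interpolation=2),cv2.resize(b[190:320,285:355+0],(258,480),interpolation=2)]))"
```

```text
clock: 6.13
tcp_pos: [481.2, 48.8, 45.6]
eef_rot: [-0.0, 1.0, -0.021, 0.0]
force: [0.6, 0.7, 0.7]
opening: 0.176
clock: 6.97
tcp_pos: [489.6, 124.9, 45.6]
eef_rot: [-0.0, 0.999, -0.05, 0.0]
force: [0.6, 2.1, 0.4]
opening: 0.181
6.9667 [489.6  124.85  45.58] handle-axis yaw -5.7 [ 3.e-04  3.e-04 -1.e+00] [0.1  0.54 1.8  0.   0.8  1.77] [0.57 2.06 0.43] [ 0.27 -0.06  0.18] 0.18091653446187156
```

View pics/c4.png

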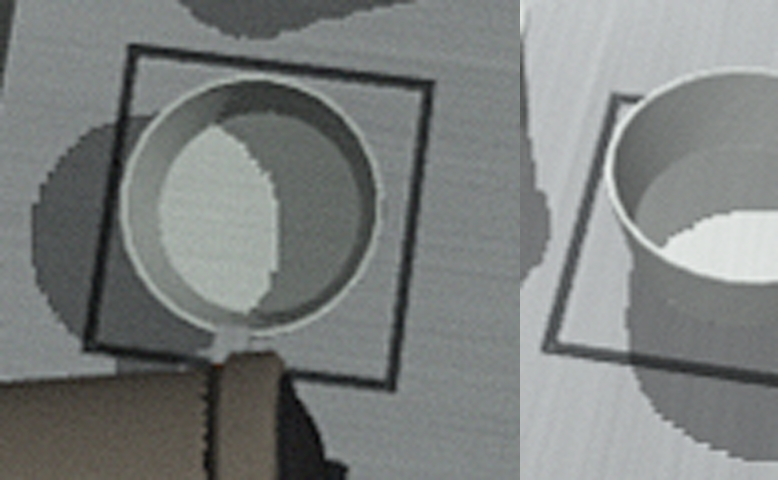

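```bash
python3 - <<'E'
from st import *
C=np.array([610.2,113.]);a=np.radians(-5.7);u=np.array([np.cos(a),np.sin(a)]);v=np.array([-u[1],u[0]])
p=w("top",[272.4,225.6],69)[0]; print("top manual",p,(p-C)@u,(p-C)@v)
# rim fit: projected r=62 & r=60 ring brightness minus outside ring
th=np.linspace(0,2*np.pi,360)
for n in("top","side"):
    g=cv2.GaussianBlur(cv2.imread(f"pics/{n}4.png",0),(0,0),.6).astype(np.float32)
    def ring(c,r):
        q=proj(n,np.c_[c[0]+r*np.cos(th),c[1]+r*np.sin(th),0*th+69]).astype(np.float32); return cv2.remap(g,q[:,0],q[:,1],1).ravel()
    def f(c): return -np.mean(np.clip(ring(c,61)-ring(c,65.5),-30,40))
    best=min(((f(c),c) for x in np.arange(-10,10.1,1) for y in np.arange(-10,10.1,1) for c in [C+[x,y]]),key=lambda k:k[0])
    r=minimize(f,best[1],method="Nelder-Mead"); d=r.x-C; print(n,r.x,r.fun,d@u,d@v)
# expected base & mark overlay
E
```

```text
top manual [610.20821565 112.37922999] 0.06982975259524464 -0.6168846762909888
top [610.58962686 112.26135758] -25.2984676361084 0.46106215491608116 -0.6962926085345328
side [612.86016852 112.33958505] -25.43113899230957 2.7126077537646722 -0.3929423023227941
```

Relative to the mark as each view sees it, both cameras put the pan about +1.5 mm in x and −0.7 mm in y. I'll nudge it, release gently and check the handle once clear.

```bash
python3 -m jog '[{"x":-0.01,"y":0.005,"z":0,"ax":0,"ay":0,"az":0},{"x":-0.019,"y":0.009,"z":0,"ax":0,"ay":0,"az":0},{"x":-0.019,"y":0.009,"z":0,"ax":0,"ay":0,"az":0},{"x":-0.019,"y":0.009,"z":0,"ax":0,"ay":0,"az":0},{"x":-0.019,"y":0.009,"z":0,"ax":0,"ay":0,"az":0}]' 0 20
python3 -c "from st import *; st()"
python3 -m jog '[{"x":0,"y":0,"z":0,"ax":0,"ay":0,"az":0},{"x":0,"y":0,"z":0,"ax":0,"ay":0,"az":0},{"x":0,"y":0,"z":0,"ax":0,"ay":0,"az":0},{"x":0,"y":0,"z":0,"ax":0,"ay":0,"az":0},{"x":0,"y":0,"z":0,"ax":0,"ay":0,"az":0},{"x":0,"y":0,"z":0,"ax":0,"ay":0,"az":0}]' 0.5
python3 -m jog '[{"x":0,"y":0,"z":0.2,"ax":0,"ay":0,"az":0},{"x":0,"y":0,"z":0.5,"ax":0,"ay":0,"az":0},{"x":0,"y":0,"z":1,"ax":0,"ay":0,"az":0},{"x":0,"y":0,"z":1,"ax":0,"ay":0,"az":0}]'
python3 -m jog '[{"x":-0.3,"y":-0.4,"z":0.3,"ax":0,"ay":0,"az":0},{"x":-0.6,"y":-0.8,"z":0.5,"ax":0,"ay":0,"az":0},{"x":-0.8,"y":-1,"z":0.6,"ax":0,"ay":0,"az":0},{"x":-0.8,"y":-1,"z":0.6,"ax":0,"ay":0,"az":0}]'
python3 -m jog '[{"x":0,"y":-0.5,"z":0,"ax":0,"ay":0,"az":0},{"x":0,"y":-1,"z":0,"ax":0,"ay":0,"az":0},{"x":0,"y":-1,"z":0,"ax":0,"ay":0,"az":0}]'
python3 -m jog '[{"x":0,"y":-0.5,"z":0,"ax":0,"ay":0,"az":0},{"x":0,"y":-1,"z":0,"ax":0,"ay":0,"az":0},{"x":0,"y":-1,"z":0,"ax":0,"ay":0,"az":0},{"x":0,"y":-1,"z":0,"ax":0,"ay":0,"az":0}]'
python3 -c "
from st import *
st(); a=viewer.snapshot('top')[:,:,::-1]; b=viewer.snapshot('side')[:,:,::-1]
cv2.imwrite('pics/top5.png',a);cv2.imwrite('pics/side5.png',b)
cv2.imwrite('pics/c5.png',np.vstack([a[100:400],b[100:400]]))"
```

```text
clock: 7.48
tcp_pos: [488.2, 125.1, 45.6]
eef_rot: [0.0, 0.999, -0.05, 0.0]
force: [1.5, 0.3, -0.5]
opening: 0.183
7.4833 [488.21 125.15  45.6 ] handle-axis yaw -5.75 [ 4.e-04 -2.e-04 -1.e+00] [ 0.1   0.54  1.81 -0.    0.8   1.77] [ 1.53  0.27 -0.52] [-0.1  -0.38  0.01] 0.1831526761139974
clock: 7.98
tcp_pos: [487.8, 125.4, 45.5]
eef_rot: [0.0, 0.999, -0.05, -0.0]
force: [-0.7, 0.0, -0.6]
opening: 0.5
clock: 8.32
tcp_pos: [491.5, 125.8, 131.6]
eef_rot: [-0.001, 0.999, -0.05, 0.005]
force: [1.5, 0.3, 0.8]
opening: 0.498
clock: 8.65
tcp_pos: [421.9, 43.1, 175.2]
eef_rot: [0.001, 0.999, -0.051, 0.001]
force: [0.9, 0.4, -0.3]
opening: 0.501
clock: 8.9
tcp_pos: [424.9, -39.7, 173.8]
eef_rot: [0.001, 0.999, -0.052, 0.001]
force: [0.5, -0.2, 0.8]
opening: 0.501
clock: 9.23
tcp_pos: [424.2, -115.9, 173.2]
eef_rot: [-0.0, 0.999, -0.052, -0.0]
force: [-0.7, -0.3, -0.7]
opening: 0.501
9.2333 [ 424.2  -115.95  173.25] handle-axis yaw -5.97 [ 0.e+00  2.e-04 -1.e+00] [-0.44  0.25  1.83  0.    1.06  1.23] [-0.69 -0.28 -0.66] [ 0.03 -0.    0.02] 0.5010413801020736
```

View pics/c5.png

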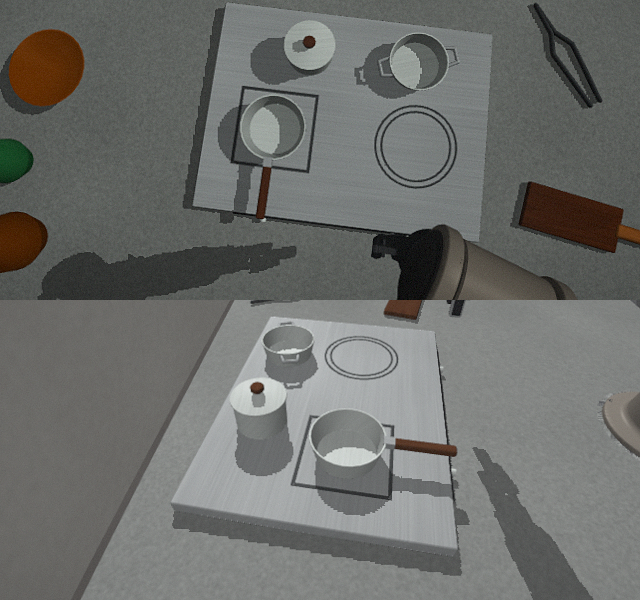

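The pan sits in the square with its handle from (267,267) to (261,317), nearly parallel to the square's sides. The gripper is clear. Next I'll measure the remaining error.

```bash
python3 - <<'E'
from h import *
th=np.linspace(0,2*np.pi,360); a=np.radians(-5.7);u=np.array([np.cos(a),np.sin(a)]);v=np.array([-u[1],u[0]])
M={"top":np.array([609.1,112.8]),"side":np.array([611.27,113.22])}; B={"top":(250,264,280,322),"side":(390,435,462,460)}
B0={"top":(410,270,445,345),"side":(385,130,450,150)}; V=[]
for n in M:
    im=cv2.imread(f"pics/{n}5.png"); g=cv2.GaussianBlur(cv2.cvtColor(im,6),(0,0),.6).astype(np.float32); C=M[n]
    def ring(c,r):
        q=proj(n,np.c_[c[0]+r*np.cos(th),c[1]+r*np.sin(th),0*th+69]).astype(np.float32); return cv2.remap(g,q[:,0],q[:,1],1).ravel()
    f=lambda c:-np.mean(np.clip(ring(c,61)-ring(c,65.5),-30,40))
    r=minimize(f,C,method="Nelder-Mead",options=dict(initial_simplex=C+np.array([[0,0],[4,0],[0,4]]))).x
    m=hmask(im,B[n]); V.append((n,m)); F=fit([(n,m)],[r[0],r[1],-5.7])
    h=F[0]; hd=handle(n,im,B[n])
    print(n,"rim off u,v",(r-C)@u,(r-C)@v,"handlefit",h,F[1:],"off",(h[:2]-C)@u,(h[:2]-C)@v,"\n  svd yaw",hd[2],"rim->handle-centroid yaw",np.degrees(np.arctan2(*(r-hd[0])[::-1])))
print(fit(V,[610.2,113,-5.7]))
# bystander motion
for n,box in(("top",(245,105,470,200)),("side",(225,118,292,190))):
    x0,y0,x1,y1=box; d=cv2.absdiff(cv2.imread(f"pics/{n}0.png"),cv2.imread(f"pics/{n}5.png"))[y0:y1,x0:x1]; print(n,"diff",d.mean(),(d.max(2)>40).sum())
E
```

```text
bash:   965 Segmentation fault         python3 - <<'E'
from h import *
th=np.linspace(0,2*np.pi,360); a=np.radians(-5.7);u=np.array([np.cos(a),np.sin(a)]);v=np.array([-u[1],u[0]])
M={"top":np.array([609.1,112.8]),"side":np.array([611.27,113.22])}; B={"top":(250,264,280,322),"side":(390,435,462,460)}
B0={"top":(410,270,445,345),"side":(385,130,450,150)}; V=[]
for n in M:
    im=cv2.imread(f"pics/{n}5.png"); g=cv2.GaussianBlur(cv2.cvtColor(im,6),(0,0),.6).astype(np.float32); C=M[n]
    def ring(c,r):
        q=proj(n,np.c_[c[0]+r*np.cos(th),c[1]+r*np.sin(th),0*th+69]).astype(np.float32); return cv2.remap(g,q[:,0],q[:,1],1).ravel()
    f=lambda c:-np.mean(np.clip(ring(c,61)-ring(c,65.5),-30,40))
    r=minimize(f,C,method="Nelder-Mead",options=dict(initial_simplex=C+np.array([[0,0],[4,0],[0,4]]))).x
    m=hmask(im,B[n]); V.append((n,m)); F=fit([(n,m)],[r[0],r[1],-5.7])
    h=F[0]; hd=handle(n,im,B[n])
    print(n,"rim off u,v",(r-C)@u,(r-C)@v,"handlefit",h,F[1:],"off",(h[:2]-C)@u,(h[:2]-C)@v,"\n  svd yaw",hd[2],"rim->handle-centroid yaw",np.degrees(np.arctan2(*(r-hd[0])[::-1])))
print(fit(V,[610.2,113,-5.7]))
# bystander motion
for n,box in(("top",(245,105,470,200)),("side",(225,118,292,190))):
    x0,y0,x1,y1=box; d=cv2.absdiff(cv2.imread(f"pics/{n}0.png"),cv2.imread(f"pics/{n}5.png"))[y0:y1,x0:x1]; print(n,"diff",d.mean(),(d.max(2)>40).sum())
E
```

```bash
cat > chk.py <<'E'
from h import *
th=np.linspace(0,2*np.pi,360); a=np.radians(-5.7);u=np.array([np.cos(a),np.sin(a)]);v=np.array([-u[1],u[0]])
M={"top":np.array([609.1,112.8]),"side":np.array([611.27,113.22])}; B={"top":(250,264,280,322),"side":(390,235,462,260)}; V=[]
for n in M:
    im=cv2.imread(f"pics/{n}5.png"); g=cv2.GaussianBlur(cv2.cvtColor(im,6),(0,0),.6).astype(np.float32); C=M[n]
    def ring(c,r):
        q=proj(n,np.c_[c[0]+r*np.cos(th),c[1]+r*np.sin(th),0*th+69]).astype(np.float32); return cv2.remap(g,q[:,0],q[:,1],1).ravel()
    f=lambda c:-np.mean(np.clip(ring(c,61)-ring(c,65.5),-30,40))
    r=minimize(f,C,method="Nelder-Mead",options=dict(initial_simplex=C+np.array([[0,0],[4,0],[0,4]]))).x
    m=hmask(im,B[n]); V.append((n,m)); F=fit([(n,m)],[r[0],r[1],-5.7])
    h=F[0]; hd=handle(n,im,B[n])
    print(n,"rim off u,v",(r-C)@u,(r-C)@v,"handlefit",h,F[1:],"off",(h[:2]-C)@u,(h[:2]-C)@v,"\n  svd yaw",hd[2],"rim->handle-centroid yaw",np.degrees(np.arctan2(*(r-hd[0])[::-1])),flush=True)
print(fit(V,[610.2,113,-5.7]))
for n,box in(("top",(245,105,470,180)),("side",(225,118,285,190))):
    x0,y0,x1,y1=box; d=cv2.absdiff(cv2.imread(f"pics/{n}0.png"),cv2.imread(f"pics/{n}5.png"))[y0:y1,x0:x1]; print(n,"diff",d.mean(),(d.max(2)>40).sum())
E
python3 chk.py
```

```text
top rim off u,v -0.06364999302024335 -0.6510536605111055 handlefit [609.53068471 113.56452522  -5.32644854] (np.float64(91.78039215686275), np.uint64(420)) off 0.35262276860044695 0.8035205788020154 
  svd yaw -6.1253290252859625 rim->handle-centroid yaw -5.739244544656413
side rim off u,v 0.3014713511652933 -0.9845021778732955 handlefit [610.98895359 111.70107351  -5.87153195] (np.float64(186.5411764705882), np.uint64(637)) off -0.12879739361449852 -1.5393297214907309 
  svd yaw -5.727588808787585 rim->handle-centroid yaw -8.632906847062756
(array([610.08113621, 114.15792956,  -5.21322669]), np.float64(281.21568627450984), np.uint64(1057))
top diff 3.275338271604938 0
side diff 4.63449074074074 0
```

```bash
python3 -c "
from rig import job; print(job.job_done())"
```

```text
the job is handed in; nothing more can be done
None
```

I gripped the pan's handle and slid it flat across the plate to the square. I turned it about 13° on the way and nudged it about 1.5 mm at the end. Then I let go, backed the arm away and handed the job in at about 9.3 s.

**Final checks, after release:**
- **Centring:** measured at the rim, the pan is within about 1 mm of the mark's centre in both views. The fits to the handle alone put it up to 1.5 mm off.
- **Handle angle:** the estimates I trust run from −5.2° to −6.1°, against the mark's −5.7°. One side-view estimate gave −8.6°; I set it aside because that view also sees the handle's side face.
- **Bystanders:** I saw no change in the pot or the two-eared pan between the first and last pictures.
- **Flatness:** vertical force stayed within about 1.5 N at every reading I took during the slide. When the jaws closed they pressed the handle down with about 6 N, which could have tipped the pan very slightly. I eased that off before sliding, and did not confirm with a picture that the pan stayed flat at that moment.

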